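# Probe the framed test pad

## Task

On the bench tester press the round key right down and let it up, then do the same with the square key; leave the bar key between them alone. Then take the probe out of its stand and touch its sprung tip to the brass pad inside the white square frame on the sloping board, with the probe square to the board and pressed lightly, so that the sprung tip is pushed part of the way in but not to its stop. Finish while still holding it there in the gripper, let nothing but the tip lean on the board or its rest, and leave the other things on the bench where they are.

Things in the scene. Friction and masses are not known exactly. Their poses are not given: they have to be found in the camera images.
- tester: grey bench tester, 90 (x) x 132 (y) mm, 40 mm high, fixed to the bench, with a dark top panel, a blank display at the back and a row of three grey spring keys along its front, 40 mm apart along its y; origin under the middle of its underside, x to its back, z up; yaw within 0.3 rad
- key_round_top (a point): middle of the top face of the round key, 20 mm across, at the tester's +y (left) end; 49 mm above the bench, standing 9 mm proud of the panel
- key_round (a joint): travel of the round key: 0 up, 0.005 m fully down, sprung (1.5 N to start, 4 N fully down); it counts as pressed beyond 0.0035 m and as up below 0.001 m
- key_bar_top (a point): middle of the top face of the narrow bar-shaped key (22 mm along x, 10 mm along y), in the middle; 49 mm above the bench, standing 9 mm proud of the panel
- key_bar (a joint): travel of the bar key: 0 up, 0.005 m fully down, sprung (1.5 N to start, 4 N fully down); it counts as pressed beyond 0.0035 m and as up below 0.001 m
- key_square_top (a point): middle of the top face of the square key, 20x20 mm, at the tester's -y (right) end; 49 mm above the bench, standing 9 mm proud of the panel
- key_square (a joint): travel of the square key: 0 up, 0.005 m fully down, sprung (1.5 N to start, 4 N fully down); it counts as pressed beyond 0.0035 m and as up below 0.001 m
- stand: black block 56x56 mm, 56 mm high, on a 66 mm foot plate, fixed to the bench, with an upright 15 mm through hole in which the probe stands; origin under its middle
- probe: probe, about 60 g: grey square handle 18x18x60 mm, below it a round shaft 12 mm across, 34 mm long, then a thin brass sprung tip 16 mm long with a 6 mm ball end. It stands upright in the stand, shaft down the hole, handle's underside on the stand's top; raise it 50 mm to clear. Origin: middle of the handle's underside, 50 mm above the tip end; z up its axis, x and y square to the handle's sides
- probe_grip (a point): middle of the probe's handle, half-way up its 60 mm, on its axis: 30 mm below the handle's top, 80 mm above the tip end; axes as the probe
- probe_tip (a point): the end of the probe's brass tip, on the axis; z runs up the probe's axis
- plunger (a joint): how far the sprung tip is pushed into the probe: 0 out, 0.010 m fully in; 1 N to start, about 2.8 N half-way, 4.6 N fully in. Straight along the probe's axis
- rest: board rest, base 96 (x) x 104 (y) mm, fixed to the bench, carrying a green circuit board (76x90 mm) on a metal plate that slopes 20 degrees, low edge towards the rest's -x side (the robot's side, about 30 mm high) and high edge away from it (about 62 mm high); origin under its middle, z up; yaw within 0.3 rad
- pad: the marked test pad: brass disc 14 mm across, 1.2 mm proud of the board, the only one of the three pads that lies inside a raised white square frame (26 mm outside, 20 mm inside, 2 mm high); it is near the board's high edge, on its +y side. Origin in the middle of the disc's underside; z is square to the sloping board, pointing out of it
- pad_centre (a point): middle of the marked pad's top face; z is square to the sloping board, pointing out of it (20 degrees off vertical, leaning towards the rest's -x)
- coupler: bystander: black 30x50x20 mm block with three white domes, loose, origin at its underside
- usb_stick: bystander: red 17x53x8 mm USB stick, loose, origin at its underside
- hex_key: bystander: small 26x74x5 mm hex key, loose, origin at its underside
- screw_box: bystander: clear 48x66x22 mm box of screws, loose, origin at its underside
- tape_roll: bystander: white 66 mm roll of tape, 19 mm high, loose, origin at its underside
- loupe: bystander: black 35 mm eye loupe, 30 mm high, loose, origin at its underside
- tweezers: bystander: black tweezers, 122 mm long, loose, origin at its underside

How it is judged (in metres and radians):
On the way, in this order (a step that is already met when the one before it is completed fails the run):
1. the round key is pressed (value of joint key_round above 0.0035 m), for 0.05 s.
2. all keys are up again (value of joint each of key_round, key_bar, key_square below 0.001 m), for 0.05 s.
3. the square key is pressed, the round one is up (value of joint key_square above 0.0035 m and value of joint key_round below 0.001 m), for 0.05 s.
4. all keys are up again (all of step 2), for 0.05 s.
5. the probe is drawn up out of its stand in the gripper (height (world z) of probe_tip above 0.05 m and contact force between the fingers and probe above 1 N), for 0.1 s.
At the end, for the whole second after the job is handed in: The gripper holds the probe still, its tip within 6 mm of the middle of the framed pad, its axis within 0.15 rad of square to the board, the sprung tip pushed in 1 to 9 of its 10 mm and pressing with 0.5 to 7 N; the robot itself does not touch the rest, and all keys are up (all of step 4 and distance between probe_tip and pad_centre below 0.006 m and contact force between probe and pad between 0.5 and 7 N and value of joint plunger between 0.001 and 0.009 m and angle between the z axis of probe_tip and the z axis of pad_centre, either way round below 0.15 rad and contact force between the fingers and probe above 1 N and contact force between each of the arm, the fingers and rest below 0.3 N and linear speed of probe below 0.02 m/s); the arm keeps its last pose, push and grip.
It fails at once if the bar key is pressed (value of joint key_bar above 0.0035 m).
It fails at once if two keys are pressed at once (value of joint each of key_round, key_square above 0.0035 m).
It fails at once if the probe is rammed into the board or its rest (over 15 N) (contact force between probe and rest above 15 N).
It fails at once if a bystander is moved by more than 30 mm (distance of any of coupler, usb_stick, hex_key, screw_box, tape_roll, loupe, tweezers from where it was at the start of the episode above 0.03 m).
It also fails if it takes over 43 s, if anything falls off the work surface, if the arm or the gripper's body presses on something with over 40 N, if the wrist force passes 120 N, or if a joint passes its speed limit or range.

## Robot

A 6-joint arm with a two-finger parallel gripper is mounted at the origin on a cart in front of the work surface, level with it; the furniture and walls round the work are solid. World frame = base frame: x ahead of the robot, y to its left, z up, the work surface at z = 0. Lengths are in m, angles in degrees, forces in N, time in s.
With the tool pointing down it reaches from about 0.4 to 0.825 m from the base axis. Payload 7 kg.
Tool frame: the origin (TCP) lies midway between the tips of the shut fingers; the grasp point (between the pads) lies 19 mm behind it; z points along the fingers, y is the direction in which the jaws open and shut (so a half turn about z gives the same grasp; the last joint's range is limited). The gripper opens to 88 mm and grips with 3 to 60 N. Pads are 19 mm wide; open, the fingers measure 130 mm over their backs; the gripper's body (78 mm by 193 mm) begins 47 mm behind the grasp point.
Start: joints at [92.653, 20.546, 0.682, 0, -70.136, -16.507], TCP at [0.162, 0.655, 0.227] pointing down, gripper open.
Joint ranges: [-176.03, 176.03], [-82.01, 121.73], [-58.28, 71.71], [-173.87, 95.51], [-174.79, -0.11], [-173.66, 173.66]. Speed limits (degrees/s): [136.94, 136.94, 172.46, 180, 180, 180].

## Interface

Orientations are given as [roll, pitch, yaw] about the fixed x, y, z axes, in that order (R = Rz(yaw) Ry(pitch) Rx(roll)).
In Python, from plant import get_state, capture, get_calibration, close_job, boxes_of, cut_out gives the robot as it stands.
- The arm moves only by the tool apply_moves, never from a script. Its argument "commands" is a list of rows, each an object with "grip": the closure, from 0 (fully open) to 1 (shut); "slide": the shift along the tool's x, y, z in m, a list of three; "roll": the turn about the tool's z in degrees. In form: [{"grip": grip, "slide": [x, y, z], "roll": roll}, ...]. A call has 1 to 5 rows; each row is the pose to reach, as a shift and turn from the pose commanded when the call began, along the tool's axes at that moment; what a row does not reach only later rows make up. A row lasts 1/8 s, in which the tool goes at most 62.5 mm and 10.7 degrees, less where a joint would pass 70% of its speed; a pose out of reach is approached as far as the arm can. A call with a gripper value outside its range is refused whole. The fingers move at their own pace and stop on an object; "grip_force" is the grip in N (left out, the last holds). Time passes only in rows, so rows that repeat a pose let the fingers close. It gives the time, the measured TCP pose, the force and the opening at its end, in the units of the state.
- get_state(): the state, without advancing time (a new reading comes with each control period).
- capture(name): name is "scene" or "top"; returns (picture, depth): 480x640x3 uint8, red, green, blue; 480x640 float32, m along the optical axis (not along the pixel's ray), 0 where there is no reading.
- get_calibration(name): a dict with "mtx" (3x3 intrinsics, pixels), "distortion" ([k1, k2, p1, p2, k3] as OpenCV has them; the pictures are not rectified), "R" (3x3) and "t" (3): a world point X has camera coordinates R X + t. Camera axes: x right, y down, z forward; pixel columns grow to the right and rows downward; lengths in m; the calibration is good to about 2 mm. A picture is of the moment at which its call begins. get_calibration takes no time and is no camera call.
- close_job(): hands the job in, once; it reports no verdict.
Trained networks look in the newest picture that a camera, given by its name, has taken for a name from the list of things; names that differ only in an ending like _2 or _b are one class to them, and where a whole thing is asked for, a point or a joint stands for the part that bears it (a point fixed in the world has none). Each returns a list of dicts, best first, with "score" (0 to 1); they miss things now and then, are a little off and sometimes report something else, mostly with a low value. They report only what shows in the picture. A call takes as long as a camera call.
- boxes_of(name, camera): "position" ([x, y, z] in m, in the coordinates of the camera as it stood for that picture, good to about 4 mm: the middle of the surface that is visible of it).
- cut_out(name, camera): "mask" (480x640 bool, what is visible of it).
The state is a dict: "time_s": time; "joints": joint angles; "qd": joint speeds; "joint_torque": joint torques, N m; "tcp_pos": TCP position; "eef_rot": TCP orientation; "contact_force": force on the tool from outside, world axes, zero at the start; "moment": the same for the moment, N m; "gripper_width": finger opening in m.
Only numpy, scipy, OpenCV 4.12 (cv2) and the standard library are available. Lean on these libraries where they do the work, as an engineer would, in place of code of your own. Each camera call takes 0.05 s, during which the arm holds its last target.

## Working session

There is one attempt and no reset: what is moved stays moved. The work goes in short steps, Python scripts to look and compute and a tool call to move; the robot and the scene stay as the last step left them, time stands still between calls to the robot, and variables do not carry over. Pictures are saved under pics/ and viewed, and the job is handed in when it is done.

Besides the shell and the picture viewer there is one more tool, called after "Call:" in YAML: its name, and indented under it one key for each argument. apply_moves: Moves the arm, as the interface text tells. Its arguments: {"type":"object","properties":{"commands":{"type":"array"},"grip_force":{"type":"number"}},"required":["commands"]}

```bash
mkdir -p pics; ls; python3 - <<'E'
from plant import *
import cv2,numpy as np
s=get_state();print(s)
for n in("scene","top"):
    p,d=capture(n);cv2.imwrite(f"pics/{n}0.png",p[:,:,::-1]);np.savez(f"{n}0.npz",p=p,d=d)
    c=get_calibration(n);print(n,c)
E
```

```text
pics
{'time_s': 0.0, 'joints': array([ 9.26536558e+01,  2.05914647e+01,  6.35462192e-01, -1.95119059e-02,
       -7.01357668e+01, -1.65063672e+01]), 'qd': array([-0.04775131,  0.02600273, -0.00927827, -0.07303489, -0.0295796 ,
        0.03552467]), 'joint_torque': array([ 8.90422180e-04, -5.82717454e+01,  2.93053311e+01,  6.99704066e+00,
        7.08638050e-03, -1.61672356e-04]), 'tcp_pos': array([0.16153124, 0.65490032, 0.22563709]), 'eef_rot': array([ 1.79906801e+02, -8.48949298e-03, -1.38593491e+01]), 'contact_force': array([-0.22176193,  0.09704365,  0.25005634]), 'moment': array([ 0.01264713,  0.03320842, -0.00130369]), 'gripper_width': 0.08740449478825171}
scene {'mtx': array([[482.58708549,   0.        , 320.51536141],
       [  0.        , 482.58708549, 243.18465692],
       [  0.        ,   0.        ,   1.        ]]), 'distortion': array([-0.09602744,  0.        ,  0.        ,  0.        ,  0.        ]), 'R': array([[ 0.60925917, -0.79282051,  0.01545656],
       [-0.47620023, -0.38139265, -0.79232127],
       [ 0.63406357,  0.47536858, -0.60990828]]), 't': array([-0.20964928,  0.40610557,  0.56397713])}
top {'mtx': array([[456.35044841,   0.        , 319.6534251 ],
       [  0.        , 456.35044841, 232.46711978],
       [  0.        ,   0.        ,   1.        ]]), 'distortion': array([0.03985548, 0.        , 0.        , 0.        , 0.        ]), 'R': array([[-1.84952736e-03, -9.99787380e-01,  2.05371275e-02],
       [-9.97968839e-01,  5.37635043e-04, -6.37017000e-02],
       [ 6.36771143e-02, -2.06132314e-02, -9.97757646e-01]]), 't': array([0.13216391, 0.54255521, 0.88347192])}
```

View pics/top0.png

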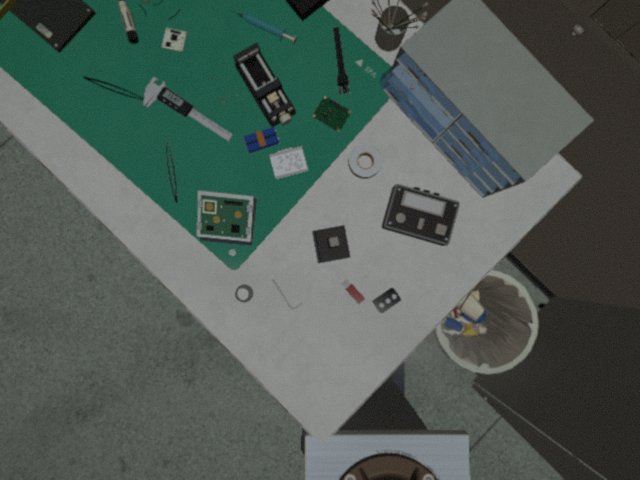

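View pics/scene0.png

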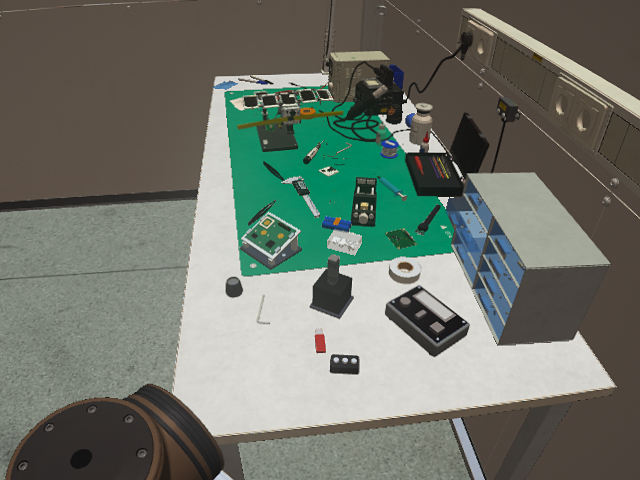

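```bash
cat > h.py <<'E'
from plant import *
import cv2,numpy as np
from scipy.spatial.transform import Rotation as Ro
def toworld(n,pc):
    c=get_calibration(n);return (np.asarray(pc)-c['t'])@c['R']
def pix2world(n,uv,z=None,depth=None):
    c=get_calibration(n);uv=np.asarray(uv,float).reshape(-1,1,2)
    r=cv2.undistortPoints(uv,c['mtx'],c['distortion']).reshape(-1,2)
    r=np.c_[r,np.ones(len(r))]
    if depth is not None: return (r*np.asarray(depth).reshape(-1,1)-c['t'])@c['R']
    o=-c['R'].T@c['t'];d=r@c['R'];k=(z-o[2])/d[:,2];return o+d*k[:,None]
def w2pix(n,X):
    c=get_calibration(n);return cv2.projectPoints(np.asarray(X,float).reshape(-1,1,3),cv2.Rodrigues(c['R'])[0],c['t'],c['mtx'],c['distortion'])[0].reshape(-1,2)
E
python3 - <<'E'
from h import *
for n in("top","scene"):
  for k in("key_round","key_square","key_bar","probe","pad","stand","tester","rest","tape_roll"):
    for b in boxes_of(k,n)[:2]:
        w=toworld(n,b['position']);print(n,k,round(b['score'],2),w.round(4),w2pix(n,w).round(0))
E
```

```text
top key_square 0.68 [ 0.5452 -0.0992  0.0515] [[442. 230.]]
top key_square 0.37 [0.5909 0.3421 0.0476] [[209. 206.]]
top key_bar 0.65 [0.6844 0.0425 0.0177] [[364. 161.]]
top probe 0.65 [0.5205 0.112  0.1187] [[332. 241.]]
top probe 0.49 [0.5718 0.3126 0.0453] [[225. 216.]]
top pad 0.52 [0.5924 0.3372 0.0528] [[211. 205.]]
top stand 0.96 [0.5206 0.1091 0.055 ] [[332. 243.]]
top tester 0.71 [ 0.5727 -0.0568  0.0401] [[418. 216.]]
top rest 0.82 [0.5694 0.314  0.0455] [[224. 218.]]
top tape_roll 0.63 [0.6855 0.0406 0.018 ] [[365. 161.]]
scene key_round 0.71 [0.5171 0.1043 0.0906] [[334. 269.]]
scene key_round 0.67 [0.4257 0.065  0.0083] [[320. 339.]]
scene key_square 0.66 [ 0.5482 -0.1003  0.0505] [[438. 325.]]
scene key_bar 0.63 [ 0.5515 -0.0622  0.0459] [[419. 317.]]
scene key_bar 0.46 [0.6728 0.1892 0.0263] [[343. 240.]]
scene probe 0.65 [0.5177 0.1036 0.09  ] [[334. 270.]]
scene pad 0.28 [0.5162 0.1023 0.0968] [[334. 268.]]
scene stand 0.88 [0.498  0.0926 0.0355] [[332. 300.]]
scene stand 0.58 [0.6542 0.4198 0.0066] [[262. 214.]]
scene tester 0.78 [ 0.5561 -0.0715  0.0418] [[425. 319.]]
scene tester 0.32 [0.5655 0.3006 0.0399] [[273. 239.]]
scene rest 0.8 [0.5644 0.2972 0.0376] [[274. 240.]]
scene rest 0.5 [ 0.5543 -0.0724  0.0411] [[425. 320.]]
scene tape_roll 0.78 [0.676  0.0344 0.019 ] [[405. 270.]]
```

```bash
python3 - <<'E'
from h import *
for n,r in(("top",[(375,475,175,255),(190,265,180,250),(300,360,215,270)]),("scene",[(380,475,280,360),(235,305,205,270),(300,365,250,325)])):
    p=np.load(n+"0.npz")['p']
    ims=[cv2.resize(p[c:d,a:b],None,fx=(790/(b-a)) if i==0 else 390/(b-a),fy=(790/(b-a)) if i==0 else 390/(b-a),interpolation=cv2.INTER_CUBIC) for i,(a,b,c,d) in enumerate(r)]
    for i,m in enumerate(ims): cv2.imwrite(f"pics/{n}_z{i}.png",m[:600,:,::-1])
    h=max(ims[1].shape[0],ims[2].shape[0]); o=np.zeros((h,780,3),np.uint8)
    o[:ims[1].shape[0],:390]=ims[1];o[:ims[2].shape[0],390:]=ims[2]
    cv2.imwrite(f"pics/{n}_z12.png",o[:,:,::-1])
E
```

```text
(no output)
```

View pics/top_z0.png

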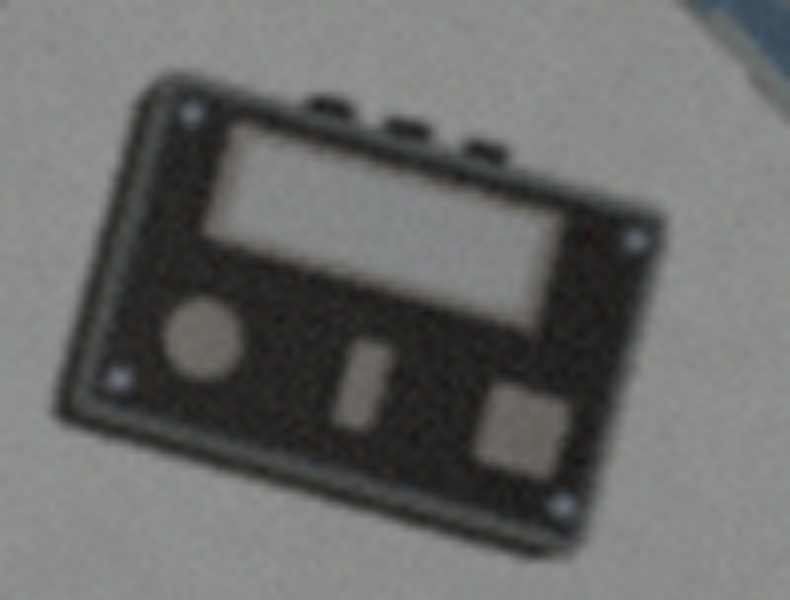

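View pics/top_z12.png

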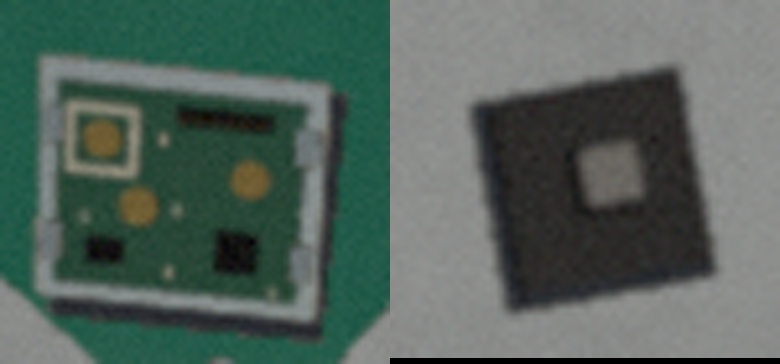

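View pics/scene_z0.png

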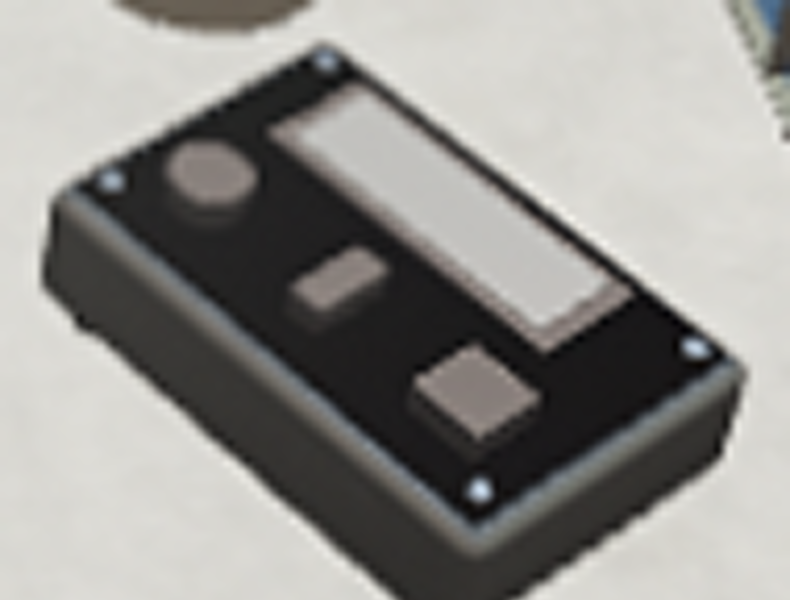

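View pics/scene_z12.png

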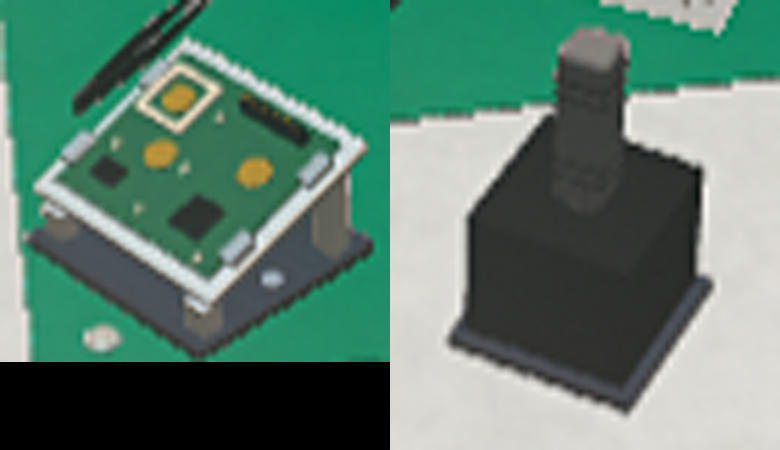

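```bash
python3 - <<'E'
from h import *
T=np.load("top0.npz")['d'];S=np.load("scene0.npz")['d']
def tri(a,b):
    out=[]
    for n,uv in(("top",a),("scene",b)):
        c=get_calibration(n);r=cv2.undistortPoints(np.array(uv,float).reshape(1,1,2),c['mtx'],c['distortion']).ravel()
        out.append((np.c_[c['R'],c['t']],r))
    X=cv2.triangulatePoints(out[0][0],out[1][0],out[0][1].reshape(2,1),out[1][1].reshape(2,1)).ravel();return X[:3]/X[3]
pts=dict(round=((400.3,217.6),(404.8,300.4),.049),bar=((420.4,223.3),(420.2,313),.049),square=((440.8,229),(437,326.6),.049),
 pad=((209.2,206.3),(266.6,222.2),None),probetop=((333.4,241.5),(333.6,257.6),.116))
for k,(a,b,z) in pts.items():
    print(k,'tri',tri(a,b).round(4),[pix2world(n,uv,z).round(4)[0] for n,uv in(("top",a),("scene",b))] if z else '',
     'dep',[pix2world(n,uv,depth=[D[int(round(uv[1])),int(round(uv[0]))]]).round(4)[0] for n,uv,D in(("top",a,T),("scene",b,S))])
# rest plate corners in top: outer corners of white frame
def g(x,y):return (190+(x+.5)/5.2-.5,180+(y+.5)/5.2-.5)
q=[g(40,57),g(330,87),g(318,318),g(38,292)]
W=[pix2world("top",u,depth=[T[int(round(u[1]+dy)),int(round(u[0]+dx))]])[0] for u,dx,dy in zip(q,(2,-2,-2,2),(2,2,-2,-2))]
print(np.round(W,4))
# plane fit
ys,xs=np.mgrid[196:232,202:250];P=pix2world("top",np.c_[xs.ravel(),ys.ravel()],depth=T[196:232,202:250].ravel())
m=P[:,2]>.025;P=P[m]
for _ in range(3):
    A=np.c_[P[:,:2],np.ones(len(P))];s=np.linalg.lstsq(A,P[:,2],rcond=None)[0];r=P[:,2]-A@s;P=P[abs(r)<.003]
n=np.array([-s[0],-s[1],1]);n/=np.linalg.norm(n);print('plane',s,n,np.degrees(np.arccos(n[2])),np.degrees(np.arctan2(-n[1],-n[0])),len(P))
# tall stuff right of tester
ys,xs=np.mgrid[0:480:4,0:640:4];P=pix2world("top",np.c_[xs.ravel(),ys.ravel()],depth=T[::4,::4].ravel())
m=(P[:,2]>.08)&(P[:,0]<.85)&(P[:,0]>.3)&(P[:,1]>-.4)&(P[:,1]<.6)
for p in P[m][::6]: print(p.round(3),end=' ')
S2=pix2world("scene",np.c_[xs.ravel(),ys.ravel()],depth=S[::4,::4].ravel());m=(S2[:,2]>.06)&(S2[:,0]<.75)&(S2[:,1]<-.1)&(S2[:,1]>-.3);print();print(S2[m][::3].round(3)[:40].tolist())
E
```

```text
round tri [ 0.5691 -0.0219  0.0481] [array([ 0.5689, -0.0217,  0.049 ]), array([ 0.5682, -0.0224,  0.049 ])] dep [array([ 0.569 , -0.0219,  0.048 ]), array([ 0.5666, -0.023 ,  0.0506])]
bar tri [ 0.5581 -0.0601  0.0481] [array([ 0.558 , -0.0599,  0.049 ]), array([ 0.5572, -0.0604,  0.049 ])] dep [array([ 0.5579, -0.0595,  0.0504]), array([ 0.5575, -0.0603,  0.0487])]
square tri [ 0.5473 -0.0991  0.0476] [array([ 0.5471, -0.0986,  0.049 ]), array([ 0.5461, -0.0996,  0.049 ])] dep [array([ 0.5471, -0.0987,  0.0484]), array([ 0.5464, -0.0995,  0.0486])]
pad tri [0.5897 0.3402 0.053 ]  dep [array([0.5898, 0.3401, 0.053 ]), array([0.5873, 0.338 , 0.0553])]
probetop tri [0.521  0.1089 0.1139] [array([0.5205, 0.1096, 0.116 ]), array([0.5193, 0.107 , 0.116 ])] dep [array([0.5205, 0.1096, 0.1165]), array([0.5178, 0.106 , 0.1175])]
[[0.6193 0.3622 0.0551]
 [0.6084 0.2577 0.0568]
 [0.526  0.2653 0.0263]
 [0.5357 0.3685 0.0277]]
plane [-0.28662152 -0.62161522  0.40868341] [0.23651753 0.51295135 0.82519111] 34.39212811730513 -114.75402686198647 121
[0.485 0.15  0.913] [ 0.819 -0.195  0.344] [ 0.8
[... 7573 characters left out ...]
, 0.35], [0.743, -0.284, 0.345], [0.743, -0.286, 0.339], [-0.036, -0.279, 0.669], [-0.036, -0.279, 0.669], [0.746, -0.285, 0.324], [0.74, -0.288, 0.32], [0.735, -0.295, 0.318], [-0.036, -0.279, 0.669], [-0.036, -0.279, 0.669], [0.745, -0.111, 0.19], [0.73, -0.109, 0.188], [0.738, -0.128, 0.192], [0.712, -0.108, 0.189], [0.722, -0.126, 0.191], [0.737, -0.144, 0.191], [-0.036, -0.279, 0.669], [0.704, -0.119, 0.189], [0.716, -0.136, 0.191], [0.73, -0.153, 0.191], [0.745, -0.171, 0.19], [0.715, -0.111, 0.171], [0.701, -0.135, 0.19], [0.715, -0.151, 0.189], [0.726, -0.169, 0.191], [0.741, -0.186, 0.19], [0.711, -0.114, 0.166], [0.688, -0.139, 0.19], [0.703, -0.156, 0.189], [0.715, -0.173, 0.191]]
```

```bash
cat >> h.py <<'E'
def go(X,yaw=None,cmd=None):
    """slide/roll to world X,yaw from measured pose (or cmd=(pos,yaw)), tool down"""
    s=get_state()
    p,y=(s['tcp_pos'],s['eef_rot'][2]) if cmd is None else cmd
    R=Ro.from_euler('xyz',[180,0,y],degrees=True).as_matrix()
    d=R.T@(np.asarray(X)-p); r=0 if yaw is None else -(yaw-y)
    print('t',round(s['time_s'],2),'tcp',s['tcp_pos'].round(4),'rot',s['eef_rot'].round(2),'j',s['joints'].round(1),'w',round(s['gripper_width'],4),'F',s['contact_force'].round(2))
    print('slide',d.round(4),'roll',round(r,2))
E
python3 -c "
from h import *
go([.569,-.0222,.19],-15.8,(np.array([.162,.655,.227]),-13.85))"
```

```text
t 1.0 tcp [0.1616 0.6553 0.2266] rot [-180.      0.    -13.85] j [ 92.7  20.5   0.7   0.  -70.1 -16.5] w 0.0878 F [-0.36 -0.61 -0.11]
slide [0.5573 0.5601 0.037 ] roll 1.95
```

Call:
apply_moves:
  commands:
    - {"grip":1,"slide":[0.5573,0.5601,0.037],"roll":1.95}
    - {"grip":1,"slide":[0.5573,0.5601,0.037],"roll":1.95}
    - {"grip":1,"slide":[0.5573,0.5601,0.037],"roll":1.95}
    - {"grip":1,"slide":[0.5573,0.5601,0.037],"roll":1.95}
    - {"grip":1,"slide":[0.5573,0.5601,0.037],"roll":1.95}
  grip_force: 20

```text
time_s: 1.62
tcp_pos: [0.3232, 0.386, 0.2122]
eef_rot: [-180.0, -0.0, -15.8]
contact_force: [1.4, 0.9, 0.6]
gripper_width: 0.0431
```

```bash
python3 -c "
from h import *
go([.569,-.0222,.19],-15.8)"
```

```text
t 1.62 tcp [0.3232 0.386  0.2122] rot [-1.7995e+02 -1.0000e-02 -1.5780e+01] j [ 72.5   4.8 -21.8   0.  -63.3   1.7] w 0.0431 F [1.43 0.86 0.58]
slide [0.3476 0.326  0.0222] roll 0.02
```

Call:
apply_moves:
  commands:
    - {"grip":1,"slide":[0.3476,0.326,0.022],"roll":0}
    - {"grip":1,"slide":[0.3476,0.326,0.022],"roll":0}
    - {"grip":1,"slide":[0.3476,0.326,0.022],"roll":0}
    - {"grip":1,"slide":[0.3476,0.326,0.022],"roll":0}
    - {"grip":1,"slide":[0.3476,0.326,0.022],"roll":0}

```text
time_s: 2.25
tcp_pos: [0.4843, 0.1185, 0.198]
eef_rot: [-179.9, -0.1, -15.8]
contact_force: [1.4, 1.3, -0.2]
gripper_width: 0.0003
```

Call:
apply_moves:
  commands:
    - {"grip":1,"slide":[0.12,0.113,0.008],"roll":0}
    - {"grip":1,"slide":[0.12,0.113,0.008],"roll":0}
    - {"grip":1,"slide":[0.12,0.113,0.008],"roll":0}

```text
time_s: 2.62
tcp_pos: [0.569, -0.0237, 0.1894]
eef_rot: [180.0, -0.0, -15.9]
contact_force: [0.5, -0.0, 0.1]
gripper_width: 0.0004
```

```bash
python3 -c "
from h import *
go([.569,-.0222,.08],-15.8)"
```

```text
t 2.62 tcp [ 0.569  -0.0237  0.1894] rot [ 1.7999e+02 -1.0000e-02 -1.5900e+01] j [ 17.3  12.3 -16.    0.  -61.8  56.8] w 0.0004 F [ 0.53 -0.04  0.07]
slide [-0.0004 -0.0014  0.1094] roll -0.1
```

Call:
apply_moves:
  commands:
    - {"grip":1,"slide":[0,-0.0014,0.06],"roll":0}
    - {"grip":1,"slide":[0,-0.0014,0.115],"roll":0}
    - {"grip":1,"slide":[0,-0.0014,0.129],"roll":0}
    - {"grip":1,"slide":[0,-0.0014,0.129],"roll":0}

```text
time_s: 3.12
tcp_pos: [0.5687, -0.0197, 0.0608]
eef_rot: [180.0, 0.0, -15.8]
contact_force: [0.8, -0.8, 0.2]
gripper_width: 0.0005
```

```bash
python3 -c "
from h import *
go([.569,-.0222,.044],-15.8)
p,d=capture('scene');cv2.imwrite('pics/k1.png',cv2.resize(p[220:380,340:540],None,fx=4,fy=4)[:600,:,::-1])"
```

```text
t 3.12 tcp [ 0.5687 -0.0197  0.0608] rot [ 1.7995e+02  3.0000e-02 -1.5770e+01] j [ 17.7  20.  -24.6   0.  -45.5  56.5] w 0.0005 F [ 0.78 -0.83  0.16]
slide [0.0009 0.0023 0.0168] roll 0.03
```

View pics/k1.png

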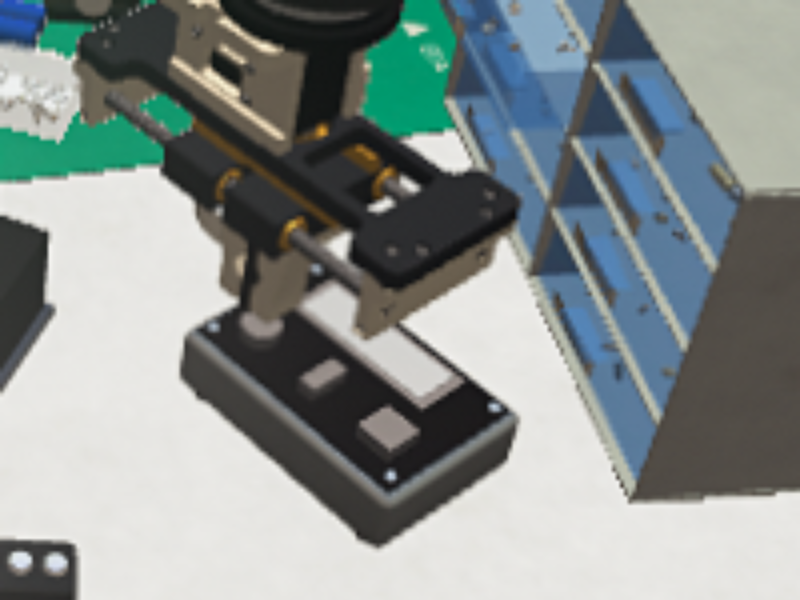

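Call:
apply_moves:
  commands:
    - {"grip":1,"slide":[0,0.002,0.012],"roll":0}
    - {"grip":1,"slide":[0,0.002,0.016],"roll":0}
    - {"grip":1,"slide":[0,0.002,0.017],"roll":0}
    - {"grip":1,"slide":[0,0.002,0.017],"roll":0}

```text
time_s: 3.68
tcp_pos: [0.5689, -0.0214, 0.0444]
eef_rot: [-179.9, -0.1, -15.8]
contact_force: [2.2, 1.3, 4.3]
gripper_width: 0.0003
```

```bash
python3 -c "
from h import *
go([.569,-.0222,.043],-15.8)"
```

```text
t 3.67 tcp [ 0.5689 -0.0214  0.0444] rot [-1.7995e+02 -1.1000e-01 -1.5780e+01] j [ 17.5  21.2 -25.5   0.  -43.2  56.7] w 0.0003 F [2.21 1.34 4.31]
slide [0.0003 0.0008 0.0014] roll 0.02
```

Call:
apply_moves:
  commands:
    - {"grip":1,"slide":[0,0,0.0012],"roll":0}
    - {"grip":1,"slide":[0,0,0.0012],"roll":0}

```text
time_s: 3.92
tcp_pos: [0.5689, -0.0214, 0.0441]
eef_rot: [-179.9, -0.1, -15.8]
contact_force: [-2.2, 2.8, 14.7]
gripper_width: 0.0005
```

Call:
apply_moves:
  commands:
    - {"grip":1,"slide":[0,0,-0.02],"roll":0}
    - {"grip":1,"slide":[0,0,-0.04],"roll":0}
    - {"grip":1,"slide":[0,0,-0.04],"roll":0}

```text
time_s: 4.3
tcp_pos: [0.5682, -0.0217, 0.0834]
eef_rot: [-180.0, -0.1, -15.8]
contact_force: [0.0, -0.4, 0.5]
gripper_width: 0.0004
```

```bash
python3 -c "
from h import *
go([.5468,-.099,.082],-15.8)"
```

```text
t 4.3 tcp [ 0.5682 -0.0217  0.0834] rot [-1.7995e+02 -7.0000e-02 -1.5810e+01] j [ 17.5  18.3 -23.5   0.  -48.2  56.7] w 0.0004 F [ 0.01 -0.38  0.53]
slide [0.0005 0.0802 0.0014] roll -0.01
```

Bottomed at z≈0.0441 (14.7 N), so it was fully down. Now the square key.

Call:
apply_moves:
  commands:
    - {"grip":1,"slide":[0,0.05,0],"roll":0}
    - {"grip":1,"slide":[0,0.08,0],"roll":0}
    - {"grip":1,"slide":[0,0.08,0],"roll":0}
    - {"grip":1,"slide":[0,0.08,0.022],"roll":0}
    - {"grip":1,"slide":[0,0.08,0.022],"roll":0}

```text
time_s: 4.92
tcp_pos: [0.5444, -0.0986, 0.0584]
eef_rot: [179.9, 0.2, -15.8]
contact_force: [0.1, 0.1, 1.0]
gripper_width: 0.0004
```

```bash
python3 -c "
from h import *
go([.5468,-.099,.0435],-15.8)"
```

```text
t 4.92 tcp [ 0.5444 -0.0986  0.0584] rot [179.92   0.23 -15.82] j [ 10.   19.  -26.5  -0.  -44.7  64.2] w 0.0004 F [0.06 0.13 0.96]
slide [ 0.0025 -0.0002  0.0149] roll -0.02
```

Call:
apply_moves:
  commands:
    - {"grip":1,"slide":[0.002,0,0.01],"roll":0}
    - {"grip":1,"slide":[0.002,0,0.0145],"roll":0}
    - {"grip":1,"slide":[0.002,0,0.0155],"roll":0}
    - {"grip":1,"slide":[0.002,0,0.0155],"roll":0}

```text
time_s: 5.42
tcp_pos: [0.5487, -0.0989, 0.0453]
eef_rot: [-180.0, -0.1, -15.8]
contact_force: [0.8, 2.2, 3.3]
gripper_width: 0.001
```

Call:
apply_moves:
  commands:
    - {"grip":1,"slide":[0,0,0.0015],"roll":0}
    - {"grip":1,"slide":[0,0,0.0015],"roll":0}
    - {"grip":1,"slide":[0,0,0.0015],"roll":0}

```text
time_s: 5.8
tcp_pos: [0.5487, -0.099, 0.0442]
eef_rot: [-180.0, -0.1, -15.8]
contact_force: [0.3, 3.2, 8.4]
gripper_width: 0.0004
```

Call:
apply_moves:
  commands:
    - {"grip":1,"slide":[0,0,-0.04],"roll":0}
    - {"grip":1,"slide":[0,0,-0.1],"roll":0}
    - {"grip":1,"slide":[0,0,-0.135],"roll":0}
    - {"grip":0,"slide":[0,0,-0.135],"roll":0}

```text
time_s: 6.3
tcp_pos: [0.5491, -0.0993, 0.1813]
eef_rot: [-179.9, -0.3, -15.8]
contact_force: [-0.4, -0.2, -0.9]
gripper_width: 0.0057
```

```bash
python3 -c "
from h import *
p=np.load('top0.npz')['p']
z=cv2.resize(p[225:258,318:350],None,fx=12,fy=12,interpolation=cv2.INTER_CUBIC)
g=cv2.cvtColor(z,cv2.COLOR_RGB2GRAY)
h=g.shape
m=np.zeros_like(g);m[120:280,120:280]=(g[120:280,120:280]>85)
cs=cv2.findContours(m,cv2.RETR_EXTERNAL,cv2.CHAIN_APPROX_NONE)[0];c=max(cs,key=cv2.contourArea);print(cv2.minAreaRect(c),cv2.contourArea(c))
mm=cv2.moments(c);cx,cy=mm['m10']/mm['m00'],mm['m01']/mm['m00'];u=(318+(cx+.5)/12-.5,225+(cy+.5)/12-.5);print(u,pix2world('top',[u],.116))
# stand block top
P=pix2world('top',[(300+(x+.5)/6.5-.5,215+(y+.5)/6.5-.5) for x,y in((85,105),(285,70),(322,270),(122,305))],.056);print(P.round(4),P.mean(0))
for a,b in((0,1),(3,2),(3,0),(2,1)): 
  d=P[b]-P[a];print(np.degrees(np.arctan2(d[1],d[0])),np.linalg.norm(d))
go([.52,.109,.15],5)
p,d=capture('scene');cv2.imwrite('pics/k2.png',cv2.resize(p[220:380,260:460],None,fx=4,fy=4)[:600,:,::-1])
z=cv2.resize(np.load('scene0.npz')['p'][250:330,295:375],None,fx=7,fy=7,interpolation=cv2.INTER_CUBIC);cv2.imwrite('pics/pz.png',np.clip(z.astype(int)*2,0,255).astype(np.uint8)[:,:,::-1])
"
```

```text
((192.5689697265625, 199.32760620117188), (100.27559661865234, 98.21549224853516), 78.11134338378906) 8862.5
(333.6360343206394, 241.22510343206395) [[0.52095615 0.10913632 0.116     ]]
[[0.5434 0.1455 0.056 ]
 [0.5536 0.0875 0.056 ]
 [0.4956 0.0771 0.056 ]
 [0.4856 0.1349 0.056 ]] [0.51956377 0.11123583 0.056     ]
-80.0782305409077 0.058934505678731874
-80.19448605260536 0.05868852978672454
10.409446281402705 0.058792998808265565
10.16911720894977 0.05891049946790279
t 6.3 tcp [ 0.5491 -0.0993  0.1813] rot [-179.9    -0.26  -15.8 ] j [  9.9  11.4 -18.2   0.  -60.1  64.3] w 0.0057 F [-0.4  -0.16 -0.93]
slide [-0.0848 -0.1925  0.0313] roll -20.8
```

View pics/pz.png

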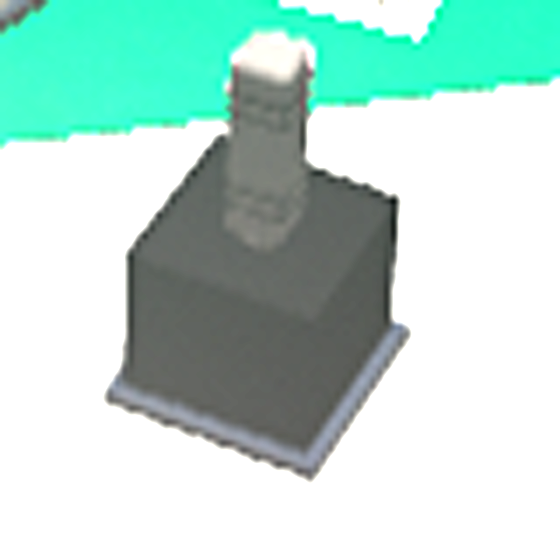

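View pics/k2.png

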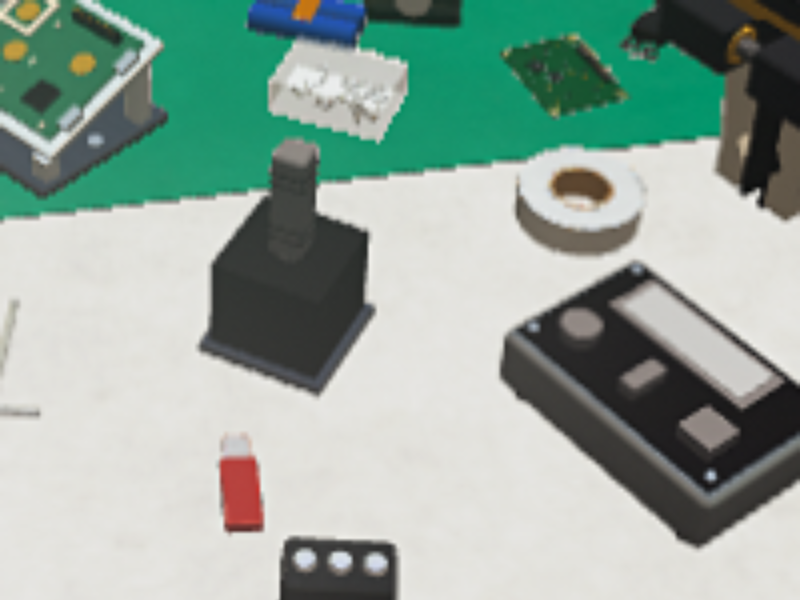

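```bash
python3 -c "
from h import *
go([.520,.1085,.16],10.5)"
```

```text
t 6.35 tcp [ 0.5479 -0.0993  0.1793] rot [-1.7995e+02 -8.0000e-02 -1.5820e+01] j [  9.9  11.5 -18.4  -0.  -60.   64.3] w 0.0094 F [ 0.06  0.6  -0.7 ]
slide [-0.0835 -0.1923  0.0193] roll -26.32
```

Call:
apply_moves:
  commands:
    - {"grip":0,"slide":[-0.0835,-0.1923,0.019],"roll":-26.3}
    - {"grip":0,"slide":[-0.0835,-0.1923,0.019],"roll":-26.3}
    - {"grip":0,"slide":[-0.0835,-0.1923,0.019],"roll":-26.3}
    - {"grip":0,"slide":[-0.0835,-0.1923,0.019],"roll":-26.3}
    - {"grip":0,"slide":[-0.0835,-0.1923,0.019],"roll":-26.3}

```text
time_s: 6.98
tcp_pos: [0.5187, 0.1095, 0.1576]
eef_rot: [179.9, 0.2, 10.6]
contact_force: [-0.3, 0.6, -0.0]
gripper_width: 0.0589
```

```bash
python3 -c "
from h import *
go([.520,.1085,.068],10.5)"
```

```text
t 6.97 tcp [0.5187 0.1095 0.1576] rot [179.95   0.19  10.63] j [ 33.1  10.4 -23.   -0.  -56.8  67.5] w 0.0589 F [-0.3   0.64 -0.  ]
slide [0.0011 0.0012 0.0896] roll 0.13
```

Call:
apply_moves:
  commands:
    - {"grip":0,"slide":[0,0,0],"roll":0}
    - {"grip":0,"slide":[0,0,0],"roll":0}
    - {"grip":0,"slide":[0,0,0],"roll":0}

```text
time_s: 7.35
tcp_pos: [0.5201, 0.1077, 0.1593]
eef_rot: [180.0, 0.0, 10.4]
contact_force: [-0.5, -0.3, 0.4]
gripper_width: 0.086
```

```bash
python3 -c "
from h import *
go([.520,.1085,.068],10.5)"
```

```text
t 7.35 tcp [0.5201 0.1077 0.1593] rot [1.800e+02 1.000e-02 1.042e+01] j [ 32.9  10.3 -22.9  -0.  -56.9  67.6] w 0.086 F [-0.53 -0.26  0.36]
slide [ 0.     -0.0008  0.0913] roll -0.08
```

Call:
apply_moves:
  commands:
    - {"grip":0,"slide":[0,0,0.05],"roll":0}
    - {"grip":0,"slide":[0,0,0.088],"roll":0}
    - {"grip":0,"slide":[0,0,0.091],"roll":0}
    - {"grip":0,"slide":[0,0,0.091],"roll":0}

```text
time_s: 7.85
tcp_pos: [0.5208, 0.1085, 0.0693]
eef_rot: [180.0, -0.0, 10.5]
contact_force: [-0.0, 0.6, 0.7]
gripper_width: 0.0875
```

Call:
apply_moves:
  commands:
    - {"grip":0.85,"slide":[0,0,0],"roll":0}
    - {"grip":0.85,"slide":[0,0,0],"roll":0}
    - {"grip":0.85,"slide":[0,0,0],"roll":0}
    - {"grip":0.85,"slide":[0,0,0],"roll":0}
    - {"grip":0.85,"slide":[0,0,0],"roll":0}
  grip_force: 10

```text
time_s: 8.48
tcp_pos: [0.52, 0.1086, 0.0684]
eef_rot: [-180.0, -0.0, 10.5]
contact_force: [0.5, -0.3, -0.5]
gripper_width: 0.0436
```

```bash
python3 -c "
from h import *
go([.520,.1085,.068],10.5)
p,d=capture('scene');cv2.imwrite('pics/k3.png',cv2.resize(p[220:340,260:410],None,fx=5,fy=5)[:600,:,::-1])"
```

```text
t 8.47 tcp [0.52   0.1086 0.0684] rot [-180.    -0.    10.5] j [ 33.   16.4 -29.    0.  -44.7  67.5] w 0.0436 F [ 0.53 -0.3  -0.45]
slide [-0.0001  0.0001  0.0004] roll -0.0
```

View pics/k3.png

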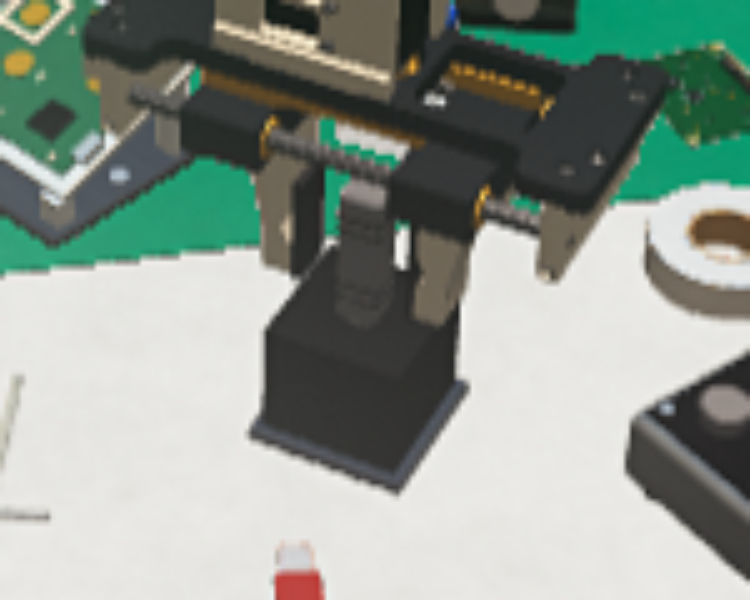

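Call:
apply_moves:
  commands:
    - {"grip":1,"slide":[0,0,0],"roll":0}
    - {"grip":1,"slide":[0,0,0],"roll":0}
    - {"grip":1,"slide":[0,0,0],"roll":0}
    - {"grip":1,"slide":[0,0,0],"roll":0}
    - {"grip":1,"slide":[0,0,0],"roll":0}
  grip_force: 10

```text
time_s: 9.15
tcp_pos: [0.52, 0.1085, 0.0683]
eef_rot: [180.0, 0.0, 10.5]
contact_force: [-0.4, 0.0, -0.8]
gripper_width: 0.0174
```

```bash
python3 -c "
from h import *
go([.520,.1085,.068],10.5)"
```

```text
t 9.15 tcp [0.52   0.1085 0.0683] rot [1.800e+02 1.000e-02 1.049e+01] j [ 33.   16.4 -29.   -0.  -44.7  67.5] w 0.0174 F [-0.44  0.04 -0.82]
slide [-0.      0.      0.0003] roll -0.01
```

Call:
apply_moves:
  commands:
    - {"grip":1,"slide":[0,0,-0.02],"roll":0}
    - {"grip":1,"slide":[0,0,-0.039],"roll":0}
    - {"grip":1,"slide":[0,0,-0.039],"roll":0}

```text
time_s: 9.52
tcp_pos: [0.5209, 0.109, 0.1086]
eef_rot: [-179.9, -0.1, 10.5]
contact_force: [0.1, -0.1, -1.0]
gripper_width: 0.0181
```

```bash
python3 -c "
from h import *
go([.520,.1085,.068],10.5)
p,d=capture('scene');cv2.imwrite('pics/k4.png',cv2.resize(p[200:320,260:410],None,fx=5,fy=5)[:600,:,::-1])"
```

```text
t 9.53 tcp [0.5209 0.109  0.1086] rot [-1.7995e+02 -1.5000e-01  1.0500e+01] j [ 33.   13.4 -26.5   0.  -49.9  67.5] w 0.0181 F [ 0.1  -0.14 -0.96]
slide [-0.001   0.0004  0.0406] roll 0.0
```

View pics/k4.png

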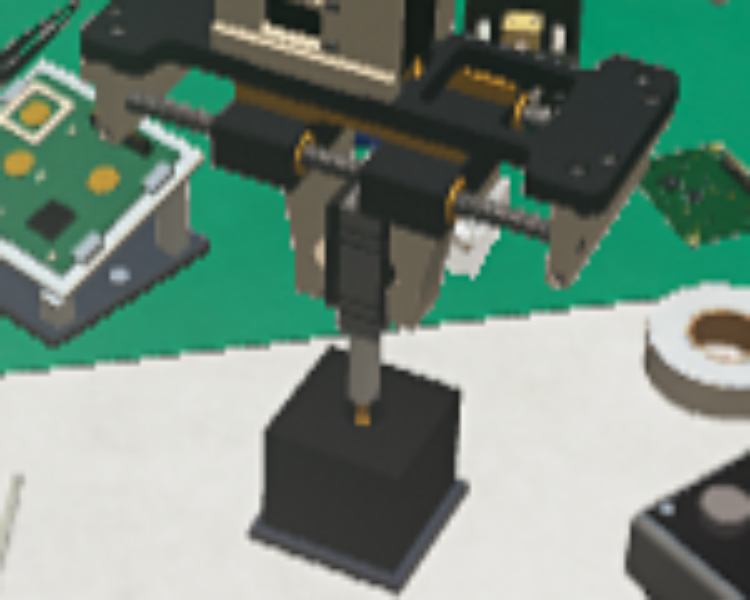

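Call:
apply_moves:
  commands:
    - {"grip":1,"slide":[-0.006,0,0],"roll":0}
    - {"grip":1,"slide":[-0.012,0,0],"roll":0}
    - {"grip":1,"slide":[-0.018,0,0],"roll":0}
    - {"grip":1,"slide":[-0.022,0,0],"roll":0}
    - {"grip":1,"slide":[-0.022,0,0],"roll":0}

```text
time_s: 10.2
tcp_pos: [0.498, 0.1045, 0.1074]
eef_rot: [-180.0, 0.0, 10.5]
contact_force: [0.5, -0.2, -1.0]
gripper_width: 0.0182
```

```bash
python3 -c "
from h import *
go([.520,.1085,.068],10.5)
p,d=capture('scene');cv2.imwrite('pics/k5.png',cv2.resize(p[200:320,260:410],None,fx=5,fy=5)[:600,:,::-1])"
```

```text
t 10.2 tcp [0.498  0.1045 0.1074] rot [-1.80e+02  1.00e-02  1.05e+01] j [ 34.   11.5 -29.2  -0.  -49.2  66.5] w 0.0182 F [ 0.51 -0.22 -1.04]
slide [0.0224 0.0001 0.0394] roll 0.0
```

View pics/k5.png

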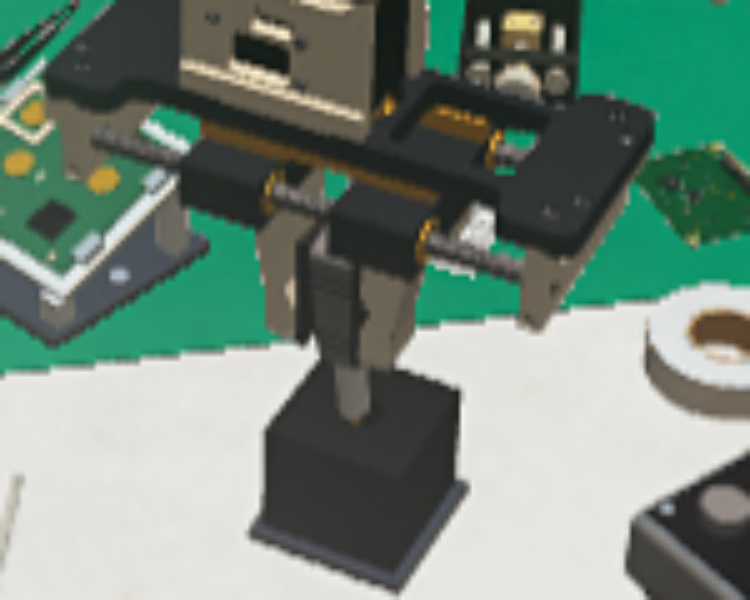

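Call:
apply_moves:
  commands:
    - {"grip":1,"slide":[-0.004,0,0],"roll":0}
    - {"grip":1,"slide":[-0.009,0,0],"roll":0}
    - {"grip":1,"slide":[-0.009,0,0],"roll":0}

```text
time_s: 10.62
tcp_pos: [0.4891, 0.1028, 0.1074]
eef_rot: [-180.0, 0.0, 10.5]
contact_force: [0.9, -0.1, 0.1]
gripper_width: 0.0179
```

Call:
apply_moves:
  commands:
    - {"grip":1,"slide":[0,0,-0.01],"roll":0}
    - {"grip":1,"slide":[0,0,-0.04],"roll":0}
    - {"grip":1,"slide":[0,0,-0.09],"roll":0}
    - {"grip":1,"slide":[0,0,-0.09],"roll":0}
  grip_force: 30

```text
time_s: 11.12
tcp_pos: [0.4913, 0.1036, 0.2017]
eef_rot: [-179.9, -0.4, 10.5]
contact_force: [-0.1, 0.2, -2.2]
gripper_width: 0.0178
```

```bash
python3 -c "
from h import *
go([.520,.1085,.068],10.5)
p,d=capture('scene');cv2.imwrite('pics/k6.png',cv2.resize(p[150:290,245:420],None,fx=4.5,fy=4.5)[:600,:,::-1])
np.savez('scene6.npz',p=p,d=d)"
```

```text
t 11.12 tcp [0.4913 0.1036 0.2017] rot [-179.9    -0.36   10.52] j [ 34.4   5.  -23.1   0.1 -61.5  66.1] w 0.0178 F [-0.13  0.17 -2.2 ]
slide [0.0291 0.0005 0.1337] roll 0.02
```

View pics/k6.png

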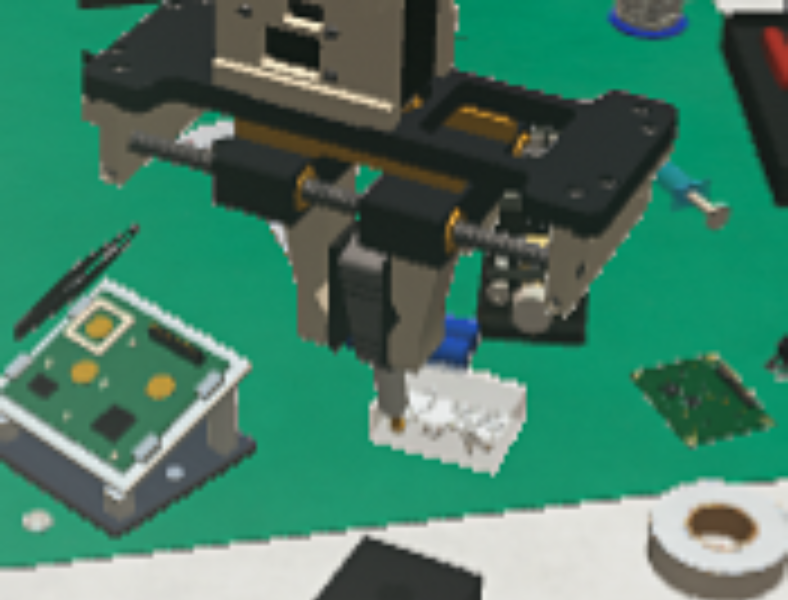

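```bash
cat > tilt.py <<'E'
from h import *
def pred(tcp,yaw,th,L=.0814,off=0):
    tcp=np.asarray(tcp);x=np.array([np.cos(np.radians(yaw)),np.sin(np.radians(yaw)),0])
    a=np.cos(np.radians(th))*np.array([0,0,1])-np.sin(np.radians(th))*x
    piv=tcp+[0,0,.019]
    return piv-L*a, piv-(L-16e-3)*a, piv+(.11-L)*a, a
E
python3 - <<'E'
from tilt import *
s=get_state();print(s['time_s'],s['tcp_pos'].round(4),s['eef_rot'].round(2))
p,d=capture('scene');cv2.imwrite('pics/k7.png',cv2.resize(p[205:255,305:360],None,fx=12,fy=12,interpolation=cv2.INTER_CUBIC)[:600,:,::-1])
pt,dt=capture('top');cv2.imwrite('pics/t7.png',cv2.resize(pt[190:265,290:380],None,fx=8,fy=8,interpolation=cv2.INTER_CUBIC)[:600,:,::-1])
s=get_state();print(s['time_s'],s['tcp_pos'].round(4),s['eef_rot'].round(2))
for th in(10,15,20,25):
    t,sh,tp,a=pred(s['tcp_pos'],s['eef_rot'][2],th);print(th,[((w2pix('scene',q)[0]-[305,205]+.5)*12).round(0) for q in(t,sh,tp)], w2pix('top',t).round(1))
E
```

```text
11.175 [0.49   0.1032 0.1993] [-1.7992e+02 -1.6000e-01  1.0490e+01]
11.275 [0.4888 0.1026 0.197 ] [-1.800e+02  7.000e-02  1.048e+01]
10 [array([297., 594.]), array([291., 520.]), array([255.,  39.])] [[336.6 251.4]]
15 [array([318., 560.]), array([308., 492.]), array([246.,  52.])] [[335.9 247.4]]
20 [array([338., 523.]), array([325., 463.]), array([238.,  65.])] [[335.2 243.4]]
25 [array([358., 485.]), array([341., 431.]), array([230.,  79.])] [[334.6 239.6]]
```

View pics/k7.png

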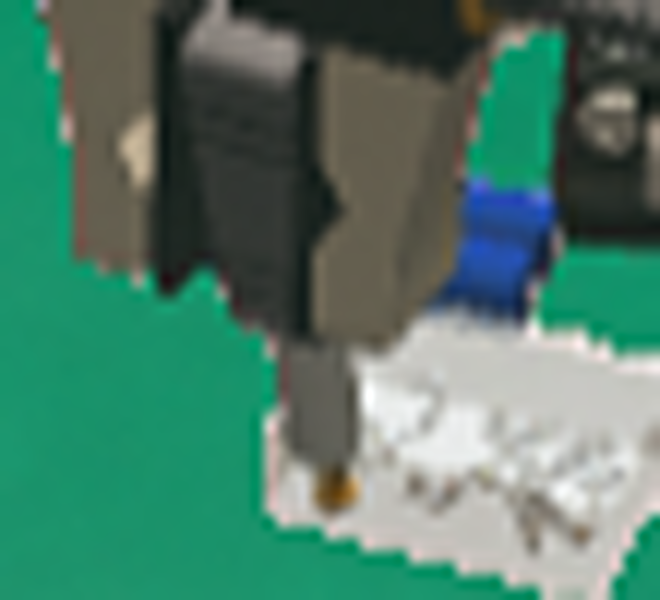

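View pics/t7.png

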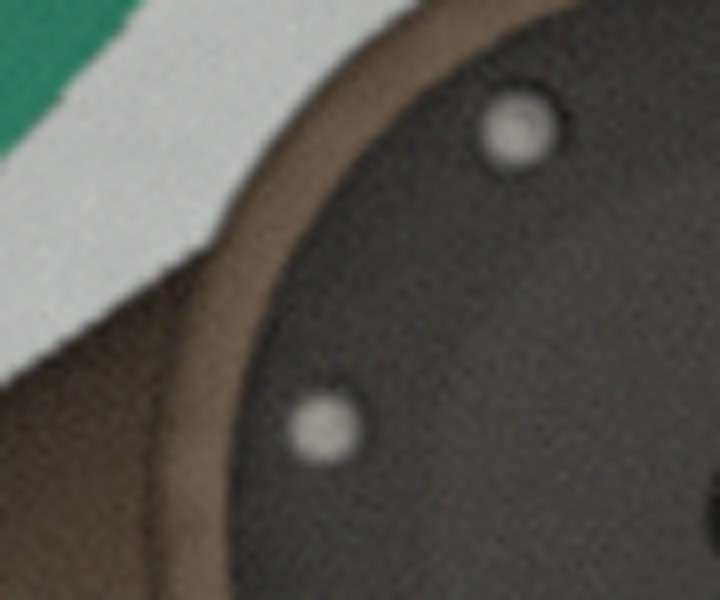

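```bash
cat >> tilt.py <<'E'
PAD=np.array([.5893,.3397,.0535]);RY=-5.4
N=np.array([-np.sin(np.radians(20))*np.cos(np.radians(RY)),-np.sin(np.radians(20))*np.sin(np.radians(RY)),np.cos(np.radians(20))])
def tcp_for(tip,th=21,yaw=RY,L=.0814):
    t,_,_,a=pred(np.zeros(3),yaw,th,L);return np.asarray(tip)-t
E
python3 - <<'E'
from tilt import *
X=tcp_for(PAD+.03*N);print(X)
go(X,RY,(np.array([.4892,.1028,.1973]),10.5))
E
```

```text
[0.55004324 0.34341086 0.13868423]
t 11.28 tcp [0.4888 0.1026 0.197 ] rot [-1.800e+02  7.000e-02  1.048e+01] j [ 34.4   5.3 -23.5  -0.  -61.3  66.1] w 0.018 F [-0.32  0.18 -1.82]
slide [ 0.1037 -0.2255  0.0586] roll 15.9
```

Call:
apply_moves:
  commands:
    - {"grip":1,"slide":[0.02,-0.05,0],"roll":8}
    - {"grip":1,"slide":[0.042,-0.095,0],"roll":15.9}
    - {"grip":1,"slide":[0.065,-0.14,0],"roll":15.9}
    - {"grip":1,"slide":[0.088,-0.185,0.02],"roll":15.9}
    - {"grip":1,"slide":[0.1037,-0.2255,0.045],"roll":15.9}

```text
time_s: 11.9
tcp_pos: [0.5504, 0.3449, 0.1504]
eef_rot: [179.9, 0.1, -5.4]
contact_force: [0.3, 0.1, -1.5]
gripper_width: 0.018
```

Call:
apply_moves:
  commands:
    - {"grip":1,"slide":[0,0,0],"roll":0}
    - {"grip":1,"slide":[0,0,0],"roll":0}
    - {"grip":1,"slide":[0,0,0],"roll":0}

```text
time_s: 12.28
tcp_pos: [0.5505, 0.3427, 0.1528]
eef_rot: [-180.0, -0.0, -5.4]
contact_force: [-0.6, -0.0, -0.1]
gripper_width: 0.0179
```

```bash
python3 - <<'E'
from tilt import *
p,d=capture('scene');cv2.imwrite('pics/k8.png',cv2.resize(p[170:270,220:345],None,fx=6,fy=6,interpolation=cv2.INTER_CUBIC)[:600,:,::-1])
np.savez('s8.npz',p=p,d=d)
pt,dt=capture('top');cv2.imwrite('pics/t8.png',pt[:,:,::-1])
X=tcp_for(PAD+.03*N);go(X,RY)
s=get_state()
for th in(15,20,25):
    t,sh,tp,a=pred(s['tcp_pos'],s['eef_rot'][2],th);print(th,[((w2pix('scene',q)[0]-[220,170]+.5)*6).round(0) for q in(t+.003*a,sh,tp)], w2pix('top',t).round(1))
E
```

```text
t 12.38 tcp [0.5506 0.3428 0.1532] rot [-1.7995e+02 -4.0000e-02 -5.4500e+00] j [ 49.1  21.1  -8.5   0.  -60.3  35.4] w 0.0181 F [ 0.29 -0.3  -1.09]
slide [-0.0007 -0.0005  0.0146] roll -0.05
15 [array([239., 239.]), array([230., 213.]), array([157.,  11.])] [[203.7 213.7]]
20 [array([253., 227.]), array([241., 203.]), array([152.,  16.])] [[203.8 209.8]]
25 [array([266., 214.]), array([252., 192.]), array([147.,  21.])] [[203.8 206. ]]
```

View pics/k8.png

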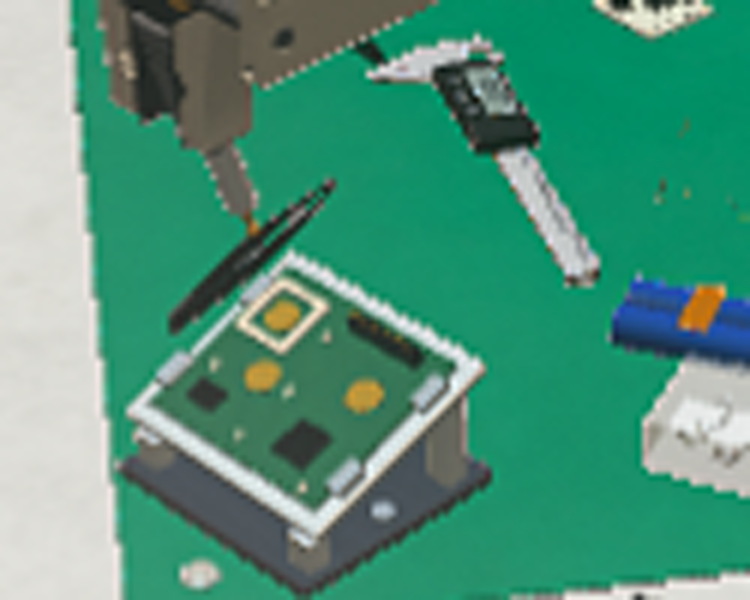

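View pics/t8.png

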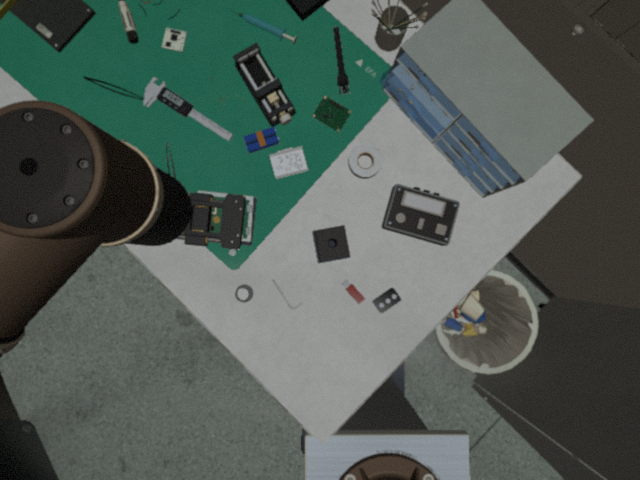

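```bash
python3 - <<'E'
from tilt import *
for h in(.01,0,-.005):
  go(tcp_for(PAD+h*N,20.3),RY)
E
```

```text
t 12.38 tcp [0.5506 0.3428 0.1532] rot [-1.7995e+02 -4.0000e-02 -5.4500e+00] j [ 49.1  21.1  -8.5   0.  -60.3  35.4] w 0.0181 F [ 0.29 -0.3  -1.09]
slide [ 0.0071 -0.0005  0.033 ] roll -0.05
t 12.38 tcp [0.5506 0.3428 0.1532] rot [-1.7995e+02 -4.0000e-02 -5.4500e+00] j [ 49.1  21.1  -8.5   0.  -60.3  35.4] w 0.0181 F [ 0.29 -0.3  -1.09]
slide [ 0.0105 -0.0005  0.0424] roll -0.05
t 12.38 tcp [0.5506 0.3428 0.1532] rot [-1.7995e+02 -4.0000e-02 -5.4500e+00] j [ 49.1  21.1  -8.5   0.  -60.3  35.4] w 0.0181 F [ 0.29 -0.3  -1.09]
slide [ 0.0122 -0.0005  0.0471] roll -0.05
```

Call:
apply_moves:
  commands:
    - {"grip":1,"slide":[0.003,0,0.012],"roll":0}
    - {"grip":1,"slide":[0.005,0,0.024],"roll":0}
    - {"grip":1,"slide":[0.007,0,0.033],"roll":0}
    - {"grip":1,"slide":[0.007,0,0.033],"roll":0}
    - {"grip":1,"slide":[0.007,0,0.033],"roll":0}
  grip_force: 40

```text
time_s: 13.0
tcp_pos: [0.5576, 0.3429, 0.1193]
eef_rot: [180.0, -0.0, -5.4]
contact_force: [-0.2, -0.7, -0.1]
gripper_width: 0.0177
```

```bash
python3 - <<'E'
from tilt import *
p,d=capture('scene');cv2.imwrite('pics/k9.png',cv2.resize(p[190:240,245:305],None,fx=12,fy=12,interpolation=cv2.INTER_CUBIC)[:600,:,::-1])
s=get_state();f=lambda q:((w2pix('scene',q)[0]-[245,190]+.5)*12).round(0)
for h in (0,-.005): go(tcp_for(PAD+h*N,20.3),RY)
print('pad',f(PAD))
for th in(15,20,25):
    t,sh,tp,a=pred(s['tcp_pos'],s['eef_rot'][2],th);print(th,[f(q) for q in(t,t+.003*a,sh)])
E
```

```text
t 13.05 tcp [0.5576 0.343  0.1196] rot [-1.7999e+02 -2.0000e-02 -5.3900e+00] j [ 48.6  23.3  -9.9   0.  -56.8  36. ] w 0.0172 F [-0.24  0.13 -0.27]
slide [0.0036 0.0004 0.0088] roll 0.01
t 13.05 tcp [0.5576 0.343  0.1196] rot [-1.7999e+02 -2.0000e-02 -5.3900e+00] j [ 48.6  23.3  -9.9   0.  -56.8  36. ] w 0.0172 F [-0.24  0.13 -0.27]
slide [0.0053 0.0004 0.0135] roll 0.01
pad [266. 392.]
15 [array([219., 387.]), array([215., 376.]), array([197., 326.])]
20 [array([246., 362.]), array([241., 352.]), array([219., 306.])]
25 [array([272., 335.]), array([266., 326.]), array([240., 284.])]
```

View pics/k9.png

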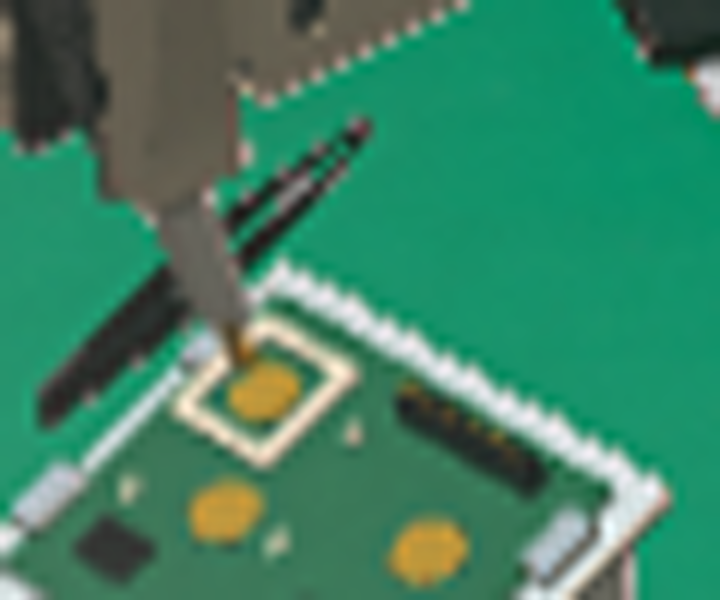

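Call:
apply_moves:
  commands:
    - {"grip":1,"slide":[0.0015,0,0.004],"roll":0}
    - {"grip":1,"slide":[0.003,0,0.008],"roll":0}
    - {"grip":1,"slide":[0.004,0,0.0105],"roll":0}
    - {"grip":1,"slide":[0.004,0,0.0105],"roll":0}

```text
time_s: 13.55
tcp_pos: [0.5614, 0.3426, 0.1087]
eef_rot: [180.0, 0.0, -5.4]
contact_force: [-1.0, 0.5, 0.7]
gripper_width: 0.0177
```

Call:
apply_moves:
  commands:
    - {"grip":1,"slide":[0,0,0],"roll":0}
    - {"grip":1,"slide":[0,0,0],"roll":0}

```text
time_s: 13.8
tcp_pos: [0.5614, 0.3426, 0.109]
eef_rot: [-180.0, -0.0, -5.4]
contact_force: [-1.8, 0.4, 1.5]
gripper_width: 0.0181
```

```bash
python3 - <<'E'
from tilt import *
p,d=capture('scene');cv2.imwrite('pics/k10.png',cv2.resize(p[190:240,245:305],None,fx=12,fy=12,interpolation=cv2.INTER_CUBIC)[:600,:,::-1])
for h in (0,-.005): go(tcp_for(PAD+h*N,20),RY)
E
```

```text
t 13.85 tcp [0.5614 0.3426 0.109 ] rot [-179.99   -0.     -5.4 ] j [ 48.3  24.1 -10.1  -0.  -55.7  36.3] w 0.0179 F [-1.9   1.16  0.69]
slide [ 0.0002  0.0002 -0.002 ] roll -0.0
t 13.85 tcp [0.5614 0.3426 0.109 ] rot [-179.99   -0.     -5.4 ] j [ 48.3  24.1 -10.1  -0.  -55.7  36.3] w 0.0179 F [-1.9   1.16  0.69]
slide [0.0019 0.0002 0.0027] roll -0.0
```

View pics/k10.png

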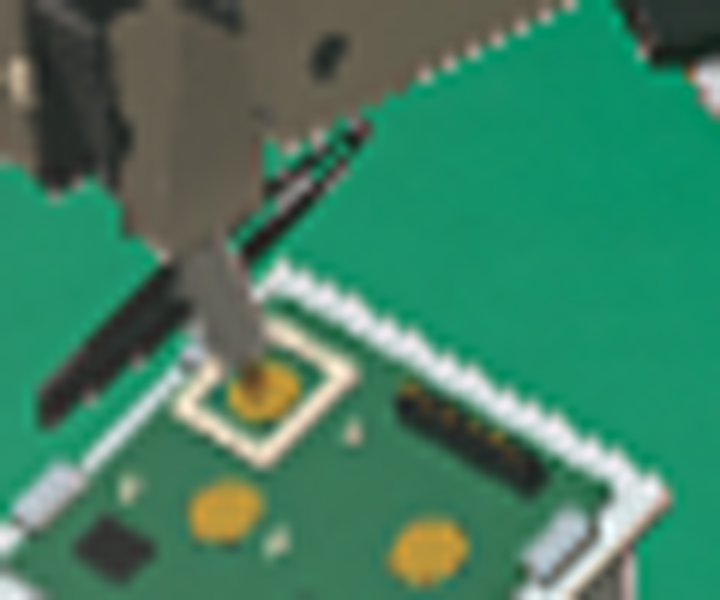

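Call:
apply_moves:
  commands:
    - {"grip":1,"slide":[0.0005,0,0.0014],"roll":0}
    - {"grip":1,"slide":[0.001,0,0.0028],"roll":0}
    - {"grip":1,"slide":[0.001,0,0.0028],"roll":0}
    - {"grip":1,"slide":[0.001,0,0.0028],"roll":0}

```text
time_s: 14.35
tcp_pos: [0.5624, 0.3424, 0.106]
eef_rot: [-180.0, 0.0, -5.4]
contact_force: [-1.2, 0.3, 1.5]
gripper_width: 0.0177
```

```bash
python3 - <<'E'
from tilt import *
F=[]
for i in range(6):
    p,d=capture('scene');s=get_state();F.append(np.r_[s['contact_force'],s['tcp_pos']])
F=np.array(F);print(F.mean(0).round(4),F.std(0).round(3)); print('along axis N',(F[:,:3].mean(0)+[0,0,.6])@N)
cv2.imwrite('pics/k11.png',cv2.resize(p[190:240,245:305],None,fx=12,fy=12,interpolation=cv2.INTER_CUBIC)[:600,:,::-1])
f=lambda q:((w2pix('scene',q)[0]-[245,190]+.5)*12).round(0)
for th in(15,20,25):
    t,sh,tp,a=pred(F[:,3:].mean(0),RY,th);print(th,[f(q) for q in(t,sh)],t)
go(tcp_for(PAD-.005*N,20),RY)
E
```

```text
[-2.1901  1.4141  1.6516  0.5624  0.3424  0.1061] [0.749 0.508 0.421 0.    0.    0.   ]
along axis N 2.9070475615025857
15 [array([243., 437.]), array([222., 377.])] [0.58334208 0.3404531  0.04643523]
20 [array([270., 412.]), array([244., 357.])] [0.59008459 0.33981575 0.04857061]
25 [array([296., 385.]), array([264., 336.])] [0.59661616 0.33919833 0.05128813]
t 14.65 tcp [0.5624 0.3424 0.106 ] rot [-180.    -0.    -5.4] j [ 48.3  24.3 -10.2  -0.  -55.5  36.3] w 0.0178 F [-0.75  1.75  1.28]
slide [ 0.0009  0.0002 -0.0002] roll -0.0
```

View pics/k11.png

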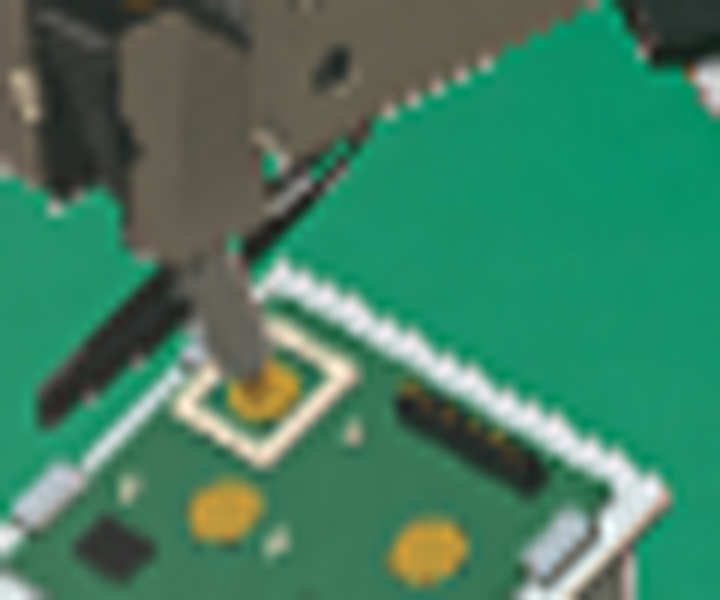

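```bash
python3 -c "
from plant import *
print(close_job())"
```

```text
the job is handed in; nothing more can be done
None
```

I pressed the round key and then the square key right down, letting each come up before moving on. Each stopped at about z = 0.044 m, with 15 N and 8 N on the wrist. I kept clear of the bar key. I didn't photograph the keys again after the square one, but the fingers were lifted 13 cm clear.

The moves only allow turning the tool about its own axis, so I couldn't tilt the gripper to match the board. Instead I gripped the probe at the middle of its handle, raised it until only its tip was still in the hole, and used the hole's rim to pivot it about 20° in the jaws. I then gripped harder, lined it up with the board and pressed it onto the framed pad along its axis.

Last checks before handing in, at 14.65 s of the 43 s allowed:
- **Position:** in the scene picture the tip is on the framed pad, roughly 1 mm from its centre. Only the scene camera could confirm this, because the arm hid the pad from the top camera.
- **Tilt:** about 20°, going by where the tip and shaft appeared in the picture. One earlier view suggested about 23°, still inside the 8.6° allowed.
- **Pressure:** about 2.9 N along the probe and about 5 mm of tip travel, which agree with each other. The force is an average of noisy readings (about ±0.7 N on each axis), with 1.4 N of sideways force I didn't explain.
- **Clearance:** the fingertips were at z = 0.106 m, well above the board's 0.062 m high edge. I saw no bystander move.

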